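# Reset the stroke slide of a laboratory shaker

## Robot

A 6-joint arm with a two-finger parallel gripper is mounted at the origin on the work surface. World frame = base frame: x ahead of the robot, y to its left, z up, the work surface at z = 0. Lengths are in mm, angles in rad, forces in N, time in s.
With the tool pointing down it reaches from about 275 to 750 mm from the base axis. Payload 10.2 kg.
Tool frame: the origin (TCP) lies midway between the tips of the shut fingers; the grasp point (between the pads) lies 19 mm behind it (ctrl.grasp_offset is the distance from the TCP to the grasp point, in mm); z points along the fingers, y is the line along which they close (so a half turn about z gives the same grasp; the last joint's range is limited). The gripper opens to 85 mm and grips with 20 to 120 N. Pads are 22 mm wide; open, the fingers measure 114 mm over their backs; the gripper's body (76 mm by 85 mm) begins 54 mm behind the grasp point. The pads swing forward as they close: fully open they stand 13 mm farther back than shut.
Start: joints at [0.948, 0.313, 1.498, -0, 1.331, -0.223], TCP at [204.361, 483.599, 231.294] pointing down, gripper open.
Joint ranges: [-2.94, 2.94], [-0.97, 2.17], [0.19, 2.56], [-1.23, 4.37], [0.02, 3.11], [-2.88, 2.88]. Speed limits (rad/s): [2.39, 2.39, 3.01, 3.14, 3.14, 3.14].

## Interface

Orientations are given as a unit quaternion [w, x, y, z].
In Python, from rig import ctrl, viewer, models gives the robot as it stands. The module is installed in compiled form; this text tells all that it offers.
- The arm moves only by the shell command python3 -m pendant 'ROWS' [OPENING] [FORCE]. ROWS is text: rows parted by semicolons, each of 4 numbers parted by spaces: the shift along the tool's x, y, z in m, then the turn about the tool's z in rad. In form: x y z yaw; .... A call has 1 to 10 rows; each row shifts and turns the commanded pose from where the row before left it, along the tool's axes as they then stand; what a row does not reach is not made up. A row lasts 1/8 s, in which the tool goes at most 62.5 mm and 10.7 degrees, less where a joint would pass 70% of its speed; a pose out of reach is approached as far as the arm can. A call is refused whole if a number of a shift passes 0.0625 or a number of a turn 0.188, either way. A call with a gripper value outside its range is refused whole. OPENING is the opening, from 0 (shut) to 1 (fully open), set as the call begins (- or left out, the last holds). The fingers move at their own pace and stop on an object; FORCE is the grip in N (left out, the last holds). Time passes only in rows, so rows that do not move let the fingers close. It gives the time, the measured TCP pose, the force, the opening and the grip force at its end, in the units of the state.
- ctrl.sense(): the state, without advancing time (a new reading comes with each control period).
- viewer.capture(name): name is "side" or "top"; returns a dict with "color" (420x560x3 uint8, red, green, blue), "vertical_fov" (degrees; the focal length in pixels is half the picture's height over the tangent of half this angle, whatever the lens; pixels are square), "cx", "cy" (the principal point, pixels), "pose" (4x4, takes a point from camera to world coordinates). Camera axes: x right, y down, z forward; pixel columns grow to the right and rows downward; lengths in mm; the calibration is good to about 2 mm. A picture is of the moment at which its call begins. There is no depth.
- ctrl.finish_job(): hands the job in; it is judged then, once.
Trained networks look in the newest picture that a camera, given by its name, has taken for a name from the list of things; names that differ only in an ending like _2 or _b are one class to them, and where a whole thing is asked for, a point or a joint stands for the part that bears it (a point fixed in the world has none). Each returns a list of dicts, best first, with "p" (0 to 1); they miss things now and then, are a little off and sometimes report something else, mostly with a low value. They report only what shows in the picture. A call takes as long as a camera call.
- models.boxes_of(camera, query): "at" ([x, y, z] in mm, in world coordinates, good to about 4 mm: the middle of the surface that is visible of it).
The state is a dict: "time_s": time; "joints": joint angles; "dq": joint speeds; "tau": joint torques, N m; "eef_pos": TCP position; "ee_rot": TCP orientation; "force": force on the tool from outside, world axes, zero at the start; "wrist_torque": the same for the moment, N m; "grip_width": opening from 0.0 (shut) to 1.0 (fully open); "grip_force": force on a finger pad.
Only numpy, scipy, OpenCV 4.12 (cv2) and the standard library are available. Lean on these libraries where they do the work, as an engineer would, in place of code of your own. Each camera call takes 0.05 s, during which the arm holds its last target. There are 200 camera calls.

## Task

The stroke slide on the shaker's control deck stands in its parking notch under a lock. Loosen the lock (it has a left-hand thread, so it loosens clockwise) and leave it loose, then lift the slide's knob out of the parking notch, carry it along the rail and let it drop fully home into the notch marked by the pointed rider. The riders are clipped on by eye, so they are a few millimetres off, and the notches are hidden, so feel for the notch; leave the glassware and other things around where they are, let go and finish clear.

Things in the scene. Friction and masses are not known exactly. Their poses are not given: they have to be found in the camera images.
- shaker: White laboratory shaker, 400 x 380 x 120 mm, fixed. Origin on the bench plane straight below the middle of the stroke rail. x points level across the rail, from operator to platform; y runs along the rail to the left; z up. Grey control deck 85 mm above the bench; platform behind it (from x = 140 mm), top 112 mm above the bench, rim 121 mm.
- rail_mid (a point): Middle of the top of the aluminium rail, 101 mm above the bench; rail 40 mm wide, 272 mm long. Hidden under its rubber lip is a notched bar: parking notch 28 mm long near y = 0, four notches near y = -80, -48, 48, 80 mm, all shifted together by up to 5 mm. Each of the four is 11 mm long (the slide's blade: 8 mm) and 11 mm deep; flat, square-edged lands lie between.
- lock_grip (a point): Centre of the lock's black bar grip, 44 mm long, 14 mm thick, 37 mm tall, at mid-height, 140 mm above the bench, 75 mm from the rail on the platform side; below the bar is a 38 mm disc on a steel boss. It turns about the vertical axis through this point. The frame's x runs along the bar, which at the start points across the rail.
- lock (a joint): Lock angle, rad. Left-hand thread: grows as the grip turns CLOCKWISE seen from above, which loosens. Starts 0 to 0.1; stops at -0.05 (anticlockwise is tight at once) and 1.5. Friction 0.12 N m; stays where left. Draws back a steel tongue, 8 mm per rad, that starts 7 mm over the slide's foot plate and is clear from 0.9 rad; turn it 1.2 or more to be sure.
- slide_grip (a point): Centre of the slide's black ribbed knob: 22 mm across the rail, 26 mm along it, 39 mm tall; 126 mm above the bench when home. Frame as the shaker's. Its steel foot plate below, 4 mm thick, juts 11 mm towards the lock. Spring and weight press it down with 3 N: let go, it rests on a land or drops into a notch by itself. Sliding it takes about 2 N.
- slide (a joint): Place of the slide along the rail in m, along the shaker's y, 0 at the middle of the rail, stops at -0.108 and 0.108. Starts near 0, up to 4 mm off, in the parking notch.
- lift (a joint): Height of the knob in m: 0 fully home in any notch, 0.011 resting on a land, stop at 0.020. It cannot rise more than about 2 mm while the lock's tongue is over the foot plate.
- pointer: Pointed rider, bare steel, fixed, on the black strip on the rail's operator side: 14 mm wide, 34 mm long, a point towards the rail, a long tail with an upright fin (top 23 mm above the deck). Origin on the deck on its centre line, 36 mm from mid-rail; axes as the shaker's. The wanted notch's centre lies within 8 mm of it along the rail. The three short, flat, square riders mark the other notches.
- jar: Small amber jar, 30 mm across, 42 mm tall, on the deck left of the rail. To be left alone. Origin at its underside.
- weight: Steel weight, 28 mm across, 22 mm tall, on the deck right of the rail. To be left alone. Origin at its underside.
- dish: Aluminium dish, 44 mm across, 13 mm tall, on the deck to the right of the lock. To be left alone. Origin at its underside.
- bottle_l: Glass bottle, 72 mm across, 110 mm tall, on the platform, left. To be left alone. Origin at its underside.
- bottle_r: The same, right. To be left alone. Origin at its underside.
- beaker: Glass beaker, 70 mm across, 85 mm tall, on the bench, left. To be left alone. Origin at its underside.
- crucible: White crucible, 48 mm across, 35 mm tall, on the bench, right. To be left alone. Origin at its underside.
- spatula: Steel spatula, 160 mm long, lying on the platform between the bottles. To be left alone.

How it is judged:
By the outcome, as a careful person would: the job done as asked, in the order asked, and still so for the second after the job is handed in, with the robot touching nothing.
It also fails if it takes over 42 s, if anything falls off the work surface, if the arm or the gripper's body presses on something with over 40 N, if the wrist force passes 120 N, or if a joint passes its speed limit or range.

## Working session

There is one attempt and no reset: what is moved stays moved. The work goes in short steps, Python scripts to look and compute and a shell command to move; the robot and the scene stay as the last step left them, time stands still between calls to the robot, and variables do not carry over. Pictures are saved under pics/ and viewed, at most 10 in all, crops included, and the job is handed in when it is done.

```bash
mkdir -p pics; cat > h.py <<'E'
from rig import ctrl, viewer, models
import numpy as np, cv2
def cap(n,f=None):
    c=viewer.capture(n)
    if f: cv2.imwrite('pics/'+f,cv2.cvtColor(c['color'],cv2.COLOR_RGB2BGR))
    return c
def K(c):
    f=c['color'].shape[0]/2/np.tan(np.radians(c['vertical_fov'])/2); return f
def ray(c,u,v,z):
    f=K(c);P=np.array(c['pose']);d=P[:3,:3]@np.array([(u-c['cx'])/f,(v-c['cy'])/f,1]);o=P[:3,3]
    return o+d*(z-o[2])/d[2]
def proj(c,p):
    f=K(c);P=np.array(c['pose']);q=P[:3,:3].T@(np.array(p)-P[:3,3]);return [c['cx']+f*q[0]/q[2],c['cy']+f*q[1]/q[2]]
E
python3 - <<'E'
from h import *
np.set_printoptions(precision=1,suppress=True)
a=cap('top','t1.png');b=cap('side','s1.png')
print(a['pose'],b['pose'])
for q in ['shaker','lock_grip','slide_grip','pointer','jar','weight','dish','bottle_l','beaker','crucible']:
  for n in ['top','side']:
    print(q,n,[(np.array(r['at']),round(r['p'],2)) for r in models.boxes_of(n,q)[:3]])
s=ctrl.sense();print(s['ee_rot'],s['eef_pos'],s['force'],s['time_s'],ctrl.grasp_offset)
E
```

```text
[[  -0.    -1.     0.2  361.8]
 [  -1.     0.     0.    -1.9]
 [  -0.    -0.2   -1.  1319. ]
 [   0.     0.     0.     1. ]] [[   1.    -0.2    0.2  350.3]
 [  -0.3   -0.5    0.8 -844.4]
 [   0.    -0.8   -0.6  692.5]
 [   0.     0.     0.     1. ]]
shaker top [(array([584.3, -14.5,  84.8]), 0.57)]
shaker side [(array([ 588.1, -119. ,   82.4]), 0.85)]
lock_grip top [(array([554.1, -15.9, 152.4]), 0.46)]
lock_grip side [(array([557.2, -22.9, 141.6]), 0.6), (array([489.9, 477.6,  63. ]), 0.33)]
slide_grip top [(array([478.8, -30.3, 146.9]), 0.58)]
slide_grip side [(array([481.9, -42.6, 130.6]), 0.69), (array([491.5, 480.5,  62. ]), 0.36), (array([420.2,  44.1,  93.7]), 0.24)]
pointer top [(array([425.9,  47.3,  91.8]), 0.54)]
pointer side []
jar top [(array([483. , -27.9, 146.9]), 0.45)]
jar side [(array([482.6, -44.1, 127.6]), 0.5), (array([508.5, 138.1, 110.4]), 0.43), (array([718.2,  12.2, 118.4]), 0.36)]
weight top []
weight side [(array([ 572.2, -191.3,  104.7]), 0.48)]
dish top [(array([ 595. , -102.2,   92.2]), 0.49)]
dish side [(array([ 590.2, -100.4,   94.1]), 0.51)]
bottle_l top [(array([740.8, -69.2, 193.6]), 0.89), (array([677.3, 113. , 186.1]), 0.56)]
bottle_l side [(array([682.8,  94.2, 177.1]), 0.87), (array([749.2, -99. , 177.4]), 0.87)]
beaker top [(array([493.7, 518.1,  50.4]), 0.65)]
beaker side [(array([491.5, 479.6,  60.4]), 0.79)]
crucible top [(array([ 420.9, -479.6,   18.7]), 0.57)]
crucible side [(array([ 420.8, -469.8,   21.8]), 0.88), (array([589.7, -96.8,  92.5]), 0.21)]
[0.  0.2 1.  0. ] [204.4 483.6 231.3] [-0.   0.   0.1] 1.1 18.700000000000003
```

```bash
python3 - <<'E'
import cv2
a=cv2.imread('pics/t1.png');b=cv2.imread('pics/s1.png')
cv2.imwrite('pics/t1c.png',cv2.resize(a[40:260,150:430],(760,597),interpolation=cv2.INTER_CUBIC))
cv2.imwrite('pics/s1c.png',cv2.resize(b[80:300,150:430],(760,597),interpolation=cv2.INTER_CUBIC))
E
```

```text
(no output)
```

View pics/t1c.png

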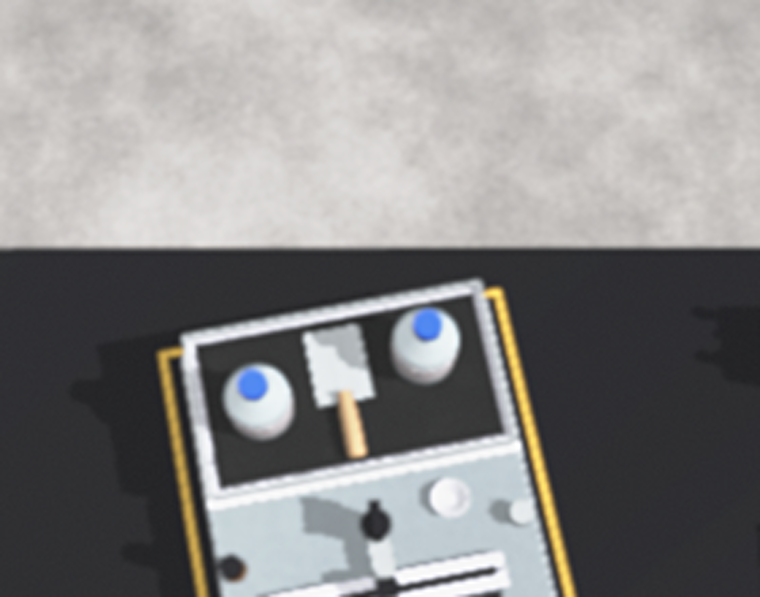

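View pics/s1c.png

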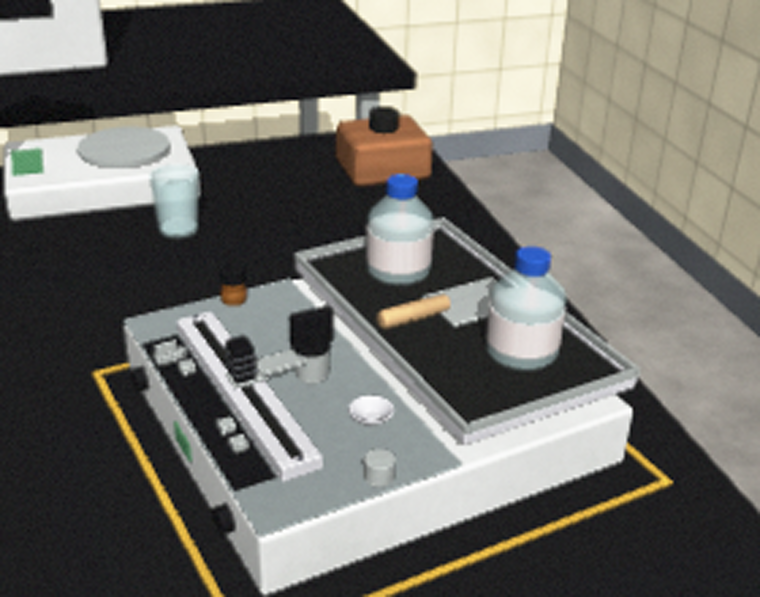

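```bash
python3 - <<'E'
import cv2
a=cv2.imread('pics/t1.png');b=cv2.imread('pics/s1.png')
cv2.imwrite('pics/t1d.png',cv2.resize(a[210:300,220:340],(800,600),interpolation=cv2.INTER_CUBIC))
cv2.imwrite('pics/s1d.png',cv2.resize(b[180:270,180:300],(800,600),interpolation=cv2.INTER_CUBIC))
E
```

```text
(no output)
```

View pics/t1d.png

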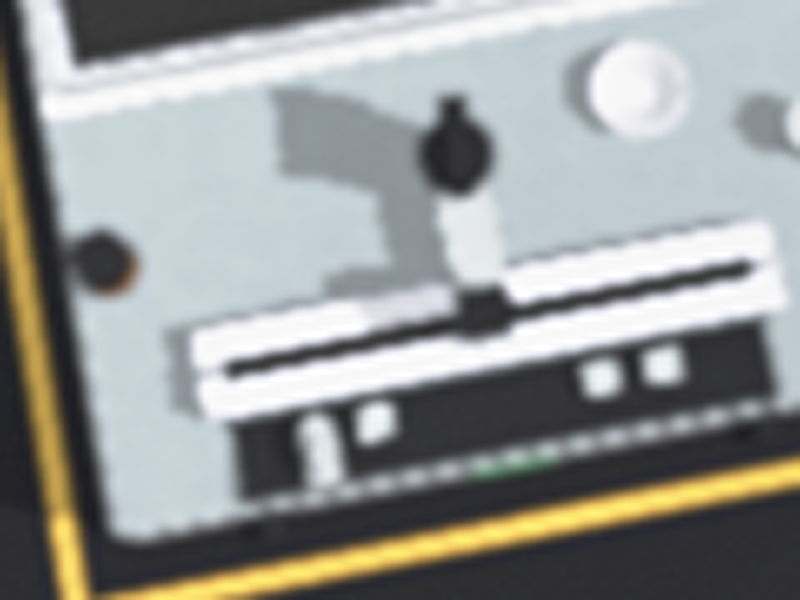

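View pics/s1d.png

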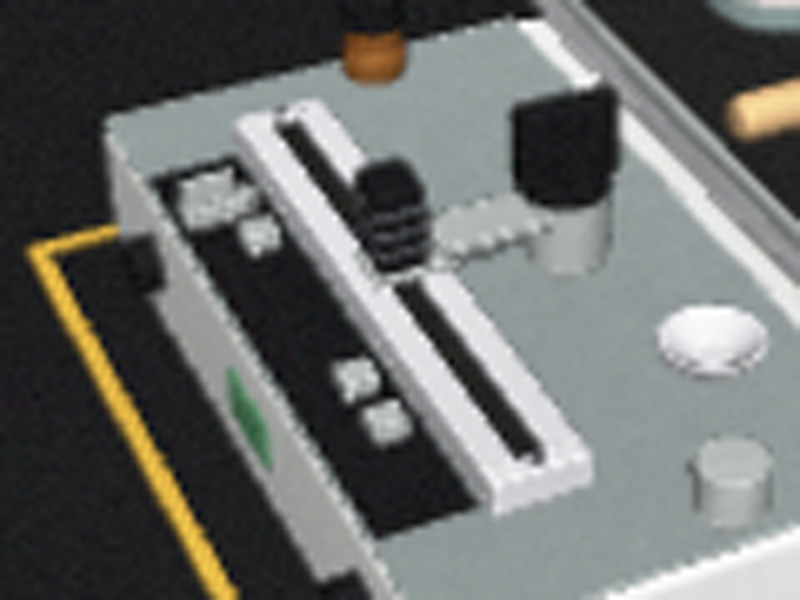

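```bash
python3 - <<'E'
from h import *
np.set_printoptions(precision=1,suppress=True)
a=cap('top')
print(K(a), a['cx'],a['cy'],np.array(a['pose']).round(3))
o=lambda X,Y:((X+.5)/6.667-.5+220,(Y+.5)/6.667-.5+210)
R=lambda X,Y,z:ray(a,*o(X,Y),z)[:2]
L,Rr=R(232,370,101),R(752,267,101)
d=L-Rr;yaw=np.arctan2(-d[0],d[1]);print('slot',L,Rr,np.linalg.norm(d),yaw,(L+Rr)/2)
C=[R(190,328,101),R(203,418,101),R(770,222,101),R(785,305,101)]
m=sum(C)/4;print('corners',C,m, np.linalg.norm(C[0]-C[2]),np.linalg.norm(C[0]-C[1]))
for e in (C[0]-C[2],C[1]-C[3]): print(np.arctan2(-e[0],e[1]))
ex=np.array([np.cos(yaw),np.sin(yaw)]);ey=np.array([-ex[1],ex[0]])
def loc(n,p): print(n,p,'shaker xy',(p-m)@ex,(p-m)@ey)
loc('knob',R(485,295,145.5)); loc('lockbar top',R(453,105,158)); loc('lockdisc',R(457,155,121));loc('lockdisc@150',R(457,152,150))
loc('pointer tip',R(314,412,90));loc('pointer tail',R(328,485,92))
for p in[(376,424),(601,378),(663,365)]: loc('sq',R(*p,90))
for n,p,z in [('jar',(105,260),127),('dish',(638,88),98)]: loc(n,R(*p,z))
b=cap('side')
o2=lambda X,Y:((X+.5)/6.667-.5+180,(Y+.5)/6.667-.5+180)
R2=lambda X,Y,z:ray(b,*o2(X,Y),z)[:2]
loc('side slotL',R2(280,117,101));loc('side slotR',R2(530,460,101))
loc('lockbar L top',R2(513,108,158.5));loc('lockbar R top',R2(612,90,158.5))
loc('knob top',R2(390,172,145))
E
```

```text
393.86642575163967 281.9197699556767 213.3979696689104 [[  -0.    -1.     0.2  361.8]
 [  -1.     0.     0.    -1.9]
 [  -0.    -0.2   -1.  1319. ]
 [   0.     0.     0.     1. ]]
slot [457.7  85.9] [ 505.2 -155.2] 245.76951529172499 0.1943927053039294 [481.5 -34.6]
corners [array([477.1, 105.6]), array([435.8,  98.9]), array([ 526.2, -164.2]), array([ 487.5, -170. ])] [481.7 -32.4] 274.2683810310464 41.82743840824014
0.18025404970869507
0.19003661909301534
knob [487.5 -29.9] shaker xy 6.203852331020549 1.2832144870607358
lockbar top [571.5 -15.8] shaker xy 91.39155480389489 -1.0530983034493127
lockdisc [554.8 -18. ] shaker xy 74.5226093865048 0.017385076334726142
lockdisc@150 [551.5 -17.6] shaker xy 71.35567666746903 1.0319593610057494
pointer tip [439.2  48.4] shaker xy -26.06861392220045 87.47693246084657
pointer tail [405.7  41.6] shaker xy -60.210888886915505 87.28406107299512
sq [433.7  19.6] shaker xy -37.05596453955788 60.30291844729315
sq [454.8 -85. ] shaker xy -36.53081171437993 -46.406656654029675
sq [ 460.8 -113.9] shaker xy -36.2386045595378 -75.97033978654176
jar [505.6 142.6] shaker xy 57.25332583796892 167.1092447753086
dish [ 590.5 -104. ] shaker xy 92.91744343734048 -91.26219603874276
side slotL [460.  94.] shaker xy 3.1790744683804224 128.18719713468485
side slotR [ 508.8 -159.1] shaker xy 2.1855176003295145 -129.5433661048869
lockbar L top [538.9 -15.4] shaker xy 59.41893686263088 5.655637952057131
lockbar R top [580.2 -12.9] shaker xy 100.41934561860577 0.12753846771328595
knob top [486.5 -27.1] shaker xy 5.759101185522936 4.32334660718068
```

```bash
cat >> h.py <<'E'
from scipy.spatial.transform import Rotation as Ro
MID=np.array([482.,-33.]);YAW=0.187
ex=np.array([np.cos(YAW),np.sin(YAW)]);ey=np.array([-ex[1],ex[0]])
def sh(x,y,z): return np.r_[MID+x*ex+y*ey,z]
def go(p,head=None):
    s=ctrl.sense();q=s['ee_rot'];T=Ro.from_quat([q[1],q[2],q[3],q[0]]).as_matrix();e=np.array(s['eef_pos'])
    h=np.arctan2(T[1,0],T[0,0]);l=np.r_[e[:2]-MID]
    print('t %.2f'%s['time_s'],'eef',e.round(1),'head-YAW %.3f'%(h-YAW),'shaker',round(l@ex,1),round(l@ey,1),'F',np.round(s['force'],1),'w %.3f gf %.1f'%(s['grip_width'],s['grip_force']),'q',np.round(s['joints'],2))
    if p is not None: print('tool shift m',(T.T@(np.array(p)-e)/1000).round(4))
    if head is not None: print('tool yaw',-((head-h+np.pi)%(2*np.pi)-np.pi))
E
python3 -c "
from h import *
go(sh(75,0,205),YAW+np.pi)"
```

```text
t 1.20 eef [204.4 483.6 231.3] head-YAW 2.555 shaker -176.8 559.2 F [ 0.6 -0.3 -0.6] w 1.000 gf 0.0 q [ 0.95  0.31  1.5   0.    1.33 -0.22]
tool shift m [-0.5193 -0.3263  0.0263]
tool yaw -0.5868014770238368
```

```bash
python3 -m pendant '-.052 -.0326 .0026 0;-.052 -.0326 .0026 0;-.052 -.0326 .0026 0;-.052 -.0326 .0026 0;-.052 -.0326 .0026 0;-.052 -.0326 .0026 0;-.052 -.0326 .0026 0;-.052 -.0326 .0026 0;-.052 -.0326 .0026 0;-.052 -.0326 .0026 0' 0.5 60; python3 -m pendant '0 0 0 -.147;0 0 0 -.147;0 0 0 -.147;0 0 0 -.147;0 0 0 0'
python3 - <<'E'
from h import *
go(sh(75,0,126),YAW+np.pi)
b=cap('side');cv2.imwrite('pics/s2.png',cv2.cvtColor(cv2.resize(b['color'][140:270,170:330],(738,600),interpolation=cv2.INTER_CUBIC),cv2.COLOR_RGB2BGR))
for q in['lock_grip','slide_grip']: print(q,[(np.round(r['at'],1),round(r['p'],2)) for r in models.boxes_of('side',q)[:2]])
E
```

```text
time_s: 2.45
eef_pos: [557.4, -21.0, 205.3]
ee_rot: [0.0, 0.199, 0.98, 0.0]
force: [1.3, 0.1, 0.7]
grip_width: 0.498
grip_force: 0.0
time_s: 3.08
eef_pos: [556.5, -19.1, 205.3]
ee_rot: [-0.0, -0.093, 0.996, 0.0]
force: [0.6, -0.7, 0.0]
grip_width: 0.501
grip_force: 0.0
t 3.08 eef [556.5 -19.1 205.3] head-YAW -3.142 shaker 75.7 -0.2 F [ 0.6 -0.7  0. ] w 0.501 gf 0.0 q [-0.24  0.4   1.44 -0.    1.3  -2.  ]
tool shift m [0.0007 0.0002 0.0793]
tool yaw -0.0001585047523526839
lock_grip [(array([555.9, -25.9, 140.1]), 0.68), (array([591.8, -98.9,  94.3]), 0.23)]
slide_grip [(array([482.4, -39.1, 131.3]), 0.76)]
```

View pics/s2.png

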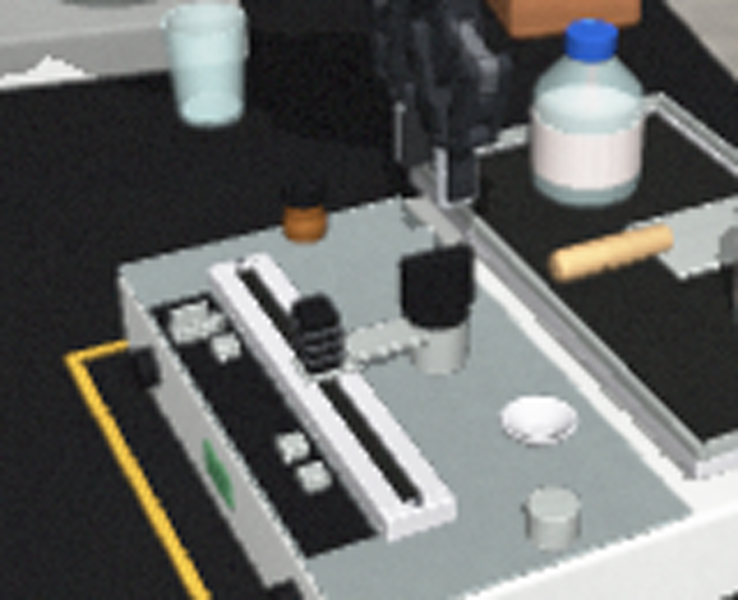

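```bash
python3 -m pendant '0 0 .03 .05;0 0 .03 0;0 0 .018 0;0 0 0 0' ; python3 -m pendant '0 0 0 0;0 0 0 0;0 0 0 0;0 0 0 0' 0 40; python3 -c "
from h import *
go(sh(75,0,126))"
```

```text
time_s: 3.72
eef_pos: [555.9, -19.0, 126.3]
ee_rot: [-0.001, -0.068, 0.998, 0.0]
force: [0.0, 0.9, 1.1]
grip_width: 0.501
grip_force: 0.0
time_s: 4.22
eef_pos: [556.8, -18.0, 128.6]
ee_rot: [0.001, -0.069, 0.998, 0.001]
force: [-0.9, 7.1, 3.5]
grip_width: 0.162
grip_force: 40.4
t 4.22 eef [556.8 -18.  128.6] head-YAW -3.191 shaker 76.3 0.8 F [-0.9  7.1  3.5] w 0.162 gf 40.4 q [-0.24  0.48  1.54  0.    1.12 -1.95]
tool shift m [ 0.0013 -0.0009  0.0026]
```

```bash
python3 -m pendant '0 .001 0 .165;0 0 0 .165;0 0 0 .165;0 0 0 .165;0 0 0 .165;0 0 0 .165;0 0 0 .165;0 0 0 .165;0 0 0 0' 0 50; python3 -c "
from h import *
go(None);print(ctrl.sense()['wrist_torque'])"
```

```text
time_s: 5.35
eef_pos: [556.8, -17.6, 128.6]
ee_rot: [0.001, 0.557, 0.831, 0.001]
force: [-0.5, 4.2, 5.3]
grip_width: 0.154
grip_force: 50.5
t 5.35 eef [556.8 -17.6 128.6] head-YAW 1.774 shaker 76.3 1.2 F [-0.5  4.2  5.3] w 0.154 gf 50.5 q [-0.24  0.48  1.54  0.    1.12 -0.63]
[ 0.67043999  0.35118984 -0.10991461]
```

```bash
python3 -m pendant '0 0 0 0;0 0 0 0;0 0 0 0;0 0 -.03 0;0 0 -.03 0;0 0 0 -.171;0 0 0 -.171;0 0 0 -.171;0 0 0 -.171;0 0 0 -.171' 0.55 40; python3 -m pendant '0 0 0 -.171;0 0 0 -.171;0 0 0 -.171;.0375 0 0 0;.0375 0 0 0;0 0 0 0'; python3 - <<'E'
from h import *
go(sh(0,2,116),YAW+np.pi)
b=cap('side');cv2.imwrite('pics/s3.png',cv2.cvtColor(cv2.resize(b['color'][160:270,180:320],(764,600),interpolation=cv2.INTER_CUBIC),cv2.COLOR_RGB2BGR))
for q in['lock_grip','slide_grip']: print(q,[(np.round(r['at'],1),round(r['p'],2)) for r in models.boxes_of('side',q)[:2]])
E
```

```text
time_s: 6.6
eef_pos: [556.3, -18.2, 187.2]
ee_rot: [-0.0, 0.16, 0.987, -0.0]
force: [0.4, -0.7, 0.1]
grip_width: 0.55
grip_force: 0.0
time_s: 7.35
eef_pos: [481.2, -32.2, 187.5]
ee_rot: [-0.0, -0.093, 0.996, -0.0]
force: [0.3, 0.5, -0.5]
grip_width: 0.547
grip_force: 0.0
t 7.35 eef [481.2 -32.2 187.5] head-YAW -3.143 shaker -0.6 0.9 F [ 0.3  0.5 -0.5] w 0.547 gf 0.0 q [-0.31  0.26  1.69 -0.    1.19 -2.07]
tool shift m [-0.0006  0.0011  0.0715]
tool yaw -0.0012656083153093078
lock_grip [(array([554.2, -27.1, 142.5]), 0.71)]
slide_grip [(array([484.9, -42.2, 130.2]), 0.58)]
```

View pics/s3.png

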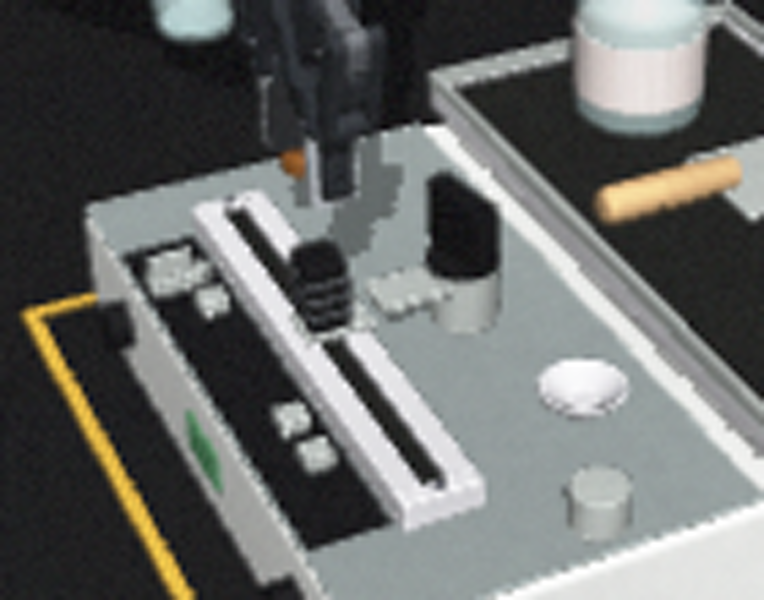

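```bash
python3 -m pendant '0 .001 .03 0;0 0 .025 0;0 0 .0145 0;0 0 0 0' ; python3 -m pendant '0 0 0 0;0 0 0 0;0 0 0 0;0 0 0 0' 0 30; python3 -c "
from h import *
go(None)"
```

```text
time_s: 8.0
eef_pos: [482.5, -30.9, 117.2]
ee_rot: [-0.001, -0.093, 0.996, 0.0]
force: [-0.1, 0.5, 0.7]
grip_width: 0.55
grip_force: 0.0
time_s: 8.5
eef_pos: [483.1, -31.1, 118.7]
ee_rot: [0.001, -0.093, 0.996, -0.0]
force: [0.6, 0.9, 5.9]
grip_width: 0.299
grip_force: 34.6
t 8.50 eef [483.1 -31.1 118.7] head-YAW -3.142 shaker 1.4 1.6 F [0.6 0.9 5.9] w 0.299 gf 34.6 q [-0.31  0.35  1.77  0.    1.02 -2.06]
```

```bash
python3 -m pendant '0 0 -.005 0;0 0 -.005 0;0 0 -.005 0;0 0 0 0' ; python3 -m pendant '0 .008 0 0;0 .012 0 0;0 .012 0 0;0 .012 0 0;0 .012 0 0;0 .01 0 0;0 .005 0 0;0 0 0 0'; python3 -c "
from h import *
go(None)"
```

```text
time_s: 9.0
eef_pos: [482.8, -31.1, 133.2]
ee_rot: [0.001, -0.093, 0.996, -0.0]
force: [5.4, 0.0, -4.0]
grip_width: 0.293
grip_force: 33.4
time_s: 10.0
eef_pos: [469.1, 39.2, 132.8]
ee_rot: [-0.0, -0.093, 0.996, 0.0]
force: [4.5, 1.8, -2.7]
grip_width: 0.299
grip_force: 33.4
t 10.00 eef [469.1  39.2 132.8] head-YAW -3.142 shaker 0.8 73.3 F [ 4.5  1.8 -2.7] w 0.299 gf 33.4 q [-0.17  0.3   1.79  0.    1.05 -1.92]
```

```bash
python3 -m pendant '0 0 .003 0;0 0 0 0'; python3 -m pendant '0 0 0 0;0 0 0 0;0 0 0.004 0;0 0 .004 0;0 0 0 0' 0.35; python3 -c "
from h import *
go(None)"; python3 -m pendant '0 .001 0 0;0 .001 0 0;0 .001 0 0;0 .001 0 0;0 0 0 0'
```

```text
time_s: 10.25
eef_pos: [469.3, 38.7, 129.8]
ee_rot: [-0.0, -0.093, 0.996, 0.0]
force: [2.1, 3.4, 0.2]
grip_width: 0.302
grip_force: 33.7
time_s: 10.88
eef_pos: [469.0, 38.8, 121.4]
ee_rot: [-0.0, -0.093, 0.996, 0.0]
force: [0.1, 0.6, -1.1]
grip_width: 0.351
grip_force: 0.0
t 10.88 eef [469.   38.8 121.4] head-YAW -3.142 shaker 0.6 73.0 F [ 0.1  0.6 -1.1] w 0.351 gf 0.0 q [-0.17  0.32  1.8  -0.    1.02 -1.92]
time_s: 11.5
eef_pos: [468.6, 42.6, 121.9]
ee_rot: [0.0, -0.093, 0.996, -0.0]
force: [-0.2, -4.1, 1.1]
grip_width: 0.349
grip_force: 1.7
```

```bash
for i in 1; do python3 -m pendant '0 .001 0 0;0 .001 0 0'; python3 -m pendant '0 .001 0 0;0 .001 0 0'; python3 -m pendant '0 .001 0 0;0 .001 0 0'; done; python3 -c "
from h import *
go(None)"
```

```text
time_s: 11.75
eef_pos: [468.2, 44.6, 121.9]
ee_rot: [0.0, -0.093, 0.996, -0.0]
force: [-0.4, -4.7, 2.5]
grip_width: 0.35
grip_force: 2.2
time_s: 12.0
eef_pos: [467.9, 46.6, 121.9]
ee_rot: [0.0, -0.093, 0.996, -0.0]
force: [0.9, -5.0, 3.2]
grip_width: 0.352
grip_force: 2.5
time_s: 12.25
eef_pos: [467.5, 48.6, 121.8]
ee_rot: [0.0, -0.093, 0.996, -0.0]
force: [0.3, -4.6, 2.0]
grip_width: 0.353
grip_force: 2.3
t 12.25 eef [467.5  48.6 121.8] head-YAW -3.142 shaker 0.9 82.9 F [ 0.3 -4.6  2. ] w 0.353 gf 2.3 q [-0.15  0.32  1.8  -0.    1.02 -1.9 ]
```

```bash
python3 -m pendant '0 .0005 0 0;0 .0005 0 0'; python3 -m pendant '0 .0005 0 0;0 .0005 0 0'; python3 -m pendant '0 .0005 0 0;0 .0005 0 0'; python3 -m pendant '0 .0005 0 0;0 .0005 0 0'; python3 -c "
from h import *
go(None)"
```

```text
time_s: 12.5
eef_pos: [467.2, 49.6, 121.8]
ee_rot: [-0.0, -0.093, 0.996, 0.0]
force: [0.2, -4.5, 3.3]
grip_width: 0.35
grip_force: 2.3
time_s: 12.75
eef_pos: [467.0, 50.7, 121.7]
ee_rot: [-0.0, -0.093, 0.996, 0.0]
force: [0.1, -4.4, 1.5]
grip_width: 0.352
grip_force: 2.0
time_s: 13.0
eef_pos: [466.6, 52.0, 121.6]
ee_rot: [-0.0, -0.093, 0.996, 0.0]
force: [0.3, -0.1, 0.3]
grip_width: 0.35
grip_force: 0.5
time_s: 13.25
eef_pos: [466.5, 52.7, 121.6]
ee_rot: [-0.0, -0.093, 0.996, 0.0]
force: [0.5, -0.8, -1.0]
grip_width: 0.346
grip_force: 0.5
t 13.25 eef [466.5  52.7 121.6] head-YAW -3.142 shaker 0.7 87.1 F [ 0.5 -0.8 -1. ] w 0.346 gf 0.5 q [-0.14  0.32  1.81  0.    1.02 -1.9 ]
```

```bash
python3 -m pendant '0 .0005 0 0;0 .0005 0 0'; python3 -m pendant '0 .0005 0 0;0 .0005 0 0';  python3 -m pendant '0 .0005 0 0;0 .0005 0 0'; python3 -c "
from h import *
go(None)"
```

```text
time_s: 13.5
eef_pos: [466.4, 53.6, 121.7]
ee_rot: [-0.0, -0.093, 0.996, 0.0]
force: [0.1, -0.4, -0.2]
grip_width: 0.352
grip_force: 0.5
time_s: 13.75
eef_pos: [466.3, 54.5, 121.8]
ee_rot: [-0.0, -0.093, 0.996, 0.0]
force: [-0.8, -0.4, -0.4]
grip_width: 0.349
grip_force: 0.6
time_s: 14.0
eef_pos: [466.2, 55.1, 121.9]
ee_rot: [0.0, -0.093, 0.996, -0.0]
force: [-0.6, -7.3, -0.4]
grip_width: 0.358
grip_force: 2.9
t 14.00 eef [466.2  55.1 121.9] head-YAW -3.142 shaker 0.9 89.5 F [-0.6 -7.3 -0.4] w 0.358 gf 2.9 q [-0.13  0.32  1.81 -0.    1.02 -1.89]
```

```bash
python3 -m pendant '0 -.003 0 0;0 0 0 0'; python3 -m pendant '0 0 0 0;0 0 0 0;0 0 -.02 0;0 0 -.04 0;0 0 -.05 0;.05 0 -.03 0;.05 0 0 0;.05 0 0 0;0 0 0 0;0 0 0 0' .55; python3 - <<'E'
from h import *
go(None)
b=cap('side');t=cap('top')
for n in('side','top'):
  for q in ['slide_grip','lock_grip','jar']: print(n,q,[(np.round(r['at'],1),round(r['p'],2)) for r in models.boxes_of(n,q)[:2]])
A=cv2.resize(b['color'][170:270,180:310],(780,600),interpolation=cv2.INTER_CUBIC)
cv2.imwrite('pics/s4.png',cv2.cvtColor(A,cv2.COLOR_RGB2BGR))
E
```

```text
time_s: 14.25
eef_pos: [466.8, 52.6, 121.8]
ee_rot: [0.0, -0.093, 0.996, 0.0]
force: [-0.7, 0.1, -0.5]
grip_width: 0.348
grip_force: 0.0
time_s: 15.5
eef_pos: [319.9, 24.7, 262.1]
ee_rot: [0.001, -0.093, 0.996, -0.0]
force: [0.2, -0.5, -0.5]
grip_width: 0.555
grip_force: 0.0
t 15.50 eef [319.9  24.7 262.1] head-YAW -3.143 shaker -148.6 86.8 F [ 0.2 -0.5 -0.5] w 0.555 gf 0.0 q [-0.29 -0.19  1.96  0.    1.38 -2.05]
side slide_grip []
side lock_grip [(array([556.1, -26.5, 140.7]), 0.56)]
side jar [(array([554.6, -27. , 143.1]), 0.72)]
top slide_grip []
top lock_grip [(array([550.8, -13.6, 156.9]), 0.5)]
top jar [(array([502. , 142.9, 123.8]), 0.53), (array([586.7, -12.9,  89.3]), 0.44)]
```

View pics/s4.png

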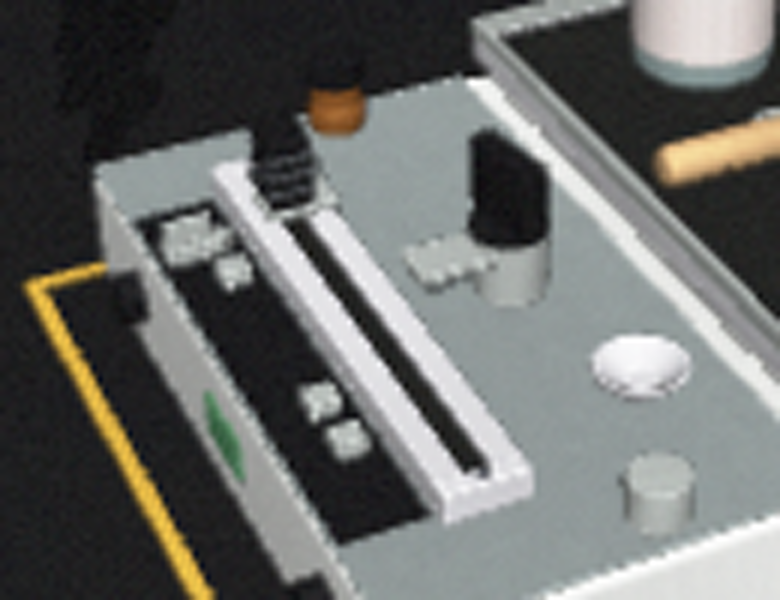

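```bash
python3 - <<'E'
from h import *
b=cap('side')
for y in (84,86):
  for z in (106.5,117.5):
    f=[[ (c-d)*6 for c,d in zip(proj(b,sh(x,y-13,z)),(180,170))] for x in(-11,11)]
    g=[(c-d)*6 for c,d in zip(proj(b,sh(0,y,z+39)),(180,170))]
    print(y,z,np.round(f),np.round(g))
E
```

```text
84 106.5 [[265. 220.]
 [310. 208.]] [272. 129.]
84 117.5 [[264. 200.]
 [309. 188.]] [270. 108.]
86 106.5 [[264. 217.]
 [308. 206.]] [270. 127.]
86 117.5 [[262. 198.]
 [307. 186.]] [269. 106.]
```

```bash
python3 - <<'E'
from h import *
b=cap('side','s5.png')
A=cv2.cvtColor(cv2.imread('pics/s1.png'),cv2.COLOR_BGR2GRAY).astype('f');B=cv2.cvtColor(cv2.imread('pics/s5.png'),cv2.COLOR_BGR2GRAY).astype('f')
S=6
up=lambda I:cv2.resize(I,None,fx=S,fy=S,interpolation=cv2.INTER_CUBIC)
p=proj(b,sh(0,1.6,126));print('pred start',p)
u,v=np.round(p).astype(int);T=up(A[v-8:v+13,u-5:u+9])
for y in(84,85.5,87):
  for z in(126,137): print(y,z,np.array(proj(b,sh(0,y,z)))-p)
x0,y0=195,165
M=cv2.matchTemplate(up(B[y0:y0+75,x0:x0+65]),T,cv2.TM_CCOEFF_NORMED);_,m,_,l=cv2.minMaxLoc(M)
print('match',m,l[0]/S+x0-(u-5),l[1]/S+y0-(v-8))
w=np.hstack([T,up(B[y0:y0+75,x0:x0+65])[l[1]:l[1]+T.shape[0],l[0]:l[0]+T.shape[1]]])
cv2.imwrite('pics/m.png',cv2.resize(w,None,fx=3,fy=3))
E
```

```text
pred start [np.float64(236.97209572985054), np.float64(212.59596368912042)]
84 126 [-11.16468257 -15.15451322]
84 137 [-11.43837645 -18.52493057]
85.5 126 [-11.35603729 -15.41425081]
85.5 137 [-11.63056    -18.78263931]
87 126 [-11.54699229 -15.67344581]
87 137 [-11.82233974 -19.03980659]
match 0.887169599533081 -11.5 -15.833333333333343[ WARN:0@0.325] global loadsave.cpp:1063 imwrite_ Unsupported depth image for selected encoder is fallbacked to CV_8U.
```

View pics/m.png

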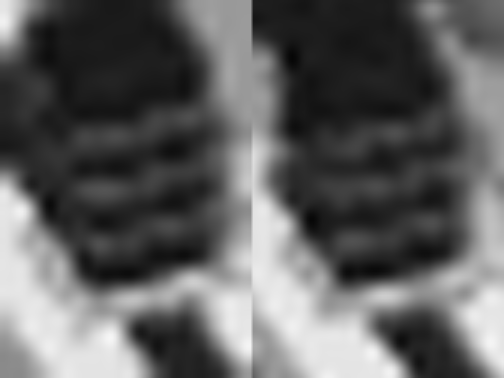

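The two patches show the same knob before and after. The match has shifted (-11.5, -15.8) px, which agrees with fully home (-15.5 predicted) and not with resting on a land (-18.8). The lock is loose and the gripper is clear.

```bash
python3 -c "
from rig import ctrl
print(ctrl.finish_job())"
```

```text
the job is handed in; nothing more can be done
None
```

The job is handed in at about 16 s: the lock was turned about 1.3 rad clockwise and left loose, the slide was felt into the notch at the pointed rider, and the camera check shows the knob fully home with the arm clear.

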